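Hang the ultrasonic basket to drain and close the bath

ROBOT

A 6-joint arm with a two-finger parallel gripper is mounted at the origin on a cart in front of the work surface, level with it; the furniture and walls round the work are solid. World frame = base frame: x ahead of the robot, y to its left, z up, the work surface at z = 0. Lengths are in m, angles in degrees, forces in N, time in s.
With the tool pointing down it reaches from about 0.3 to 0.75 m from the base axis. Payload 8.5 kg.
Tool frame: the origin (TCP) lies midway between the tips of the shut fingers; the grasp point (between the pads) lies 19 mm behind it; z points along the fingers, y is the line along which they close (so a half turn about z gives the same grasp; the last joint's range is limited). The gripper opens to 85 mm and grips with 20 to 120 N. Pads are 22 mm wide; open, the fingers measure 114 mm over their backs; the gripper's body (76 mm by 85 mm) begins 54 mm behind the grasp point. The pads swing forward as they close: fully open they stand 13 mm farther back than shut.
Start: joints at [62.206, 21.807, 74.336, -0, 83.858, -12.336], TCP at [0.147, 0.53, 0.231] pointing down, gripper open.
Joint ranges: [-178.18, 178.18], [-50.72, 133.34], [12.68, 142.11], [-81.47, 261.47], [9.98, 163.14], [-165.26, 165.26]. Speed limits (degrees/s): [136.94, 136.94, 180, 180, 180, 180].

INTERFACE

Orientations are given as a 3x3 rotation matrix whose columns are the frame's x, y, z axes.
In Python, from rig import env, viewer, recognise, pinpoint gives the robot as it stands.
- The arm moves only by the tool move_arm, never from a script. Its argument "plan" is text: rows parted by semicolons, each of 7 numbers parted by spaces: the shift along the tool's x, y, z in m, then the turn, a rotation vector about the tool's x, y, z in rad, then the finger opening in m, from 0 to 0.0854. A call has 1 to 12 rows; each row shifts and turns the commanded pose from where the row before left it, along the tool's axes as they then stand; what a row does not reach is not made up. A row lasts 1/8 s, in which the tool goes at most 62.5 mm and 10.7 degrees, less where a joint would pass 70% of its speed; a pose out of reach is approached as far as the arm can. A call is refused whole if a number of a shift passes 0.0625 or a number of a turn 0.188, either way. A call with a gripper value outside its range is refused whole. The fingers move at their own pace and stop on an object; "grip_force" is the grip in N (left out, the last holds). Time passes only in rows, so rows that do not move let the fingers close. It gives the time, the measured TCP pose, the force, the opening and the grip force at its end, in the units of the state.
- env.observe(): the state, without advancing time (a new reading comes with each control period).
- viewer.get_image(name): name is "side" or "top"; returns (picture, depth): 480x640x3 uint8, red, green, blue; 480x640 float32, m along the optical axis (not along the pixel's ray), 0 where there is no reading.
- viewer.calibration(name): a dict with "fx", "fy", "cx", "cy" (pixels), "R" (3x3) and "t" (3): a world point X has camera coordinates R X + t. Camera axes: x right, y down, z forward; pixel columns grow to the right and rows downward; lengths in m; the calibration is good to about 2 mm. A picture is of the moment at which its call begins. calibration takes no time and is no camera call.
- env.close_job(): hands the job in; it is judged then, once.
Trained networks look in the newest picture that a camera, given by its name, has taken for a name from the list of things; names that differ only in an ending like _2 or _b are one class to them, and where a whole thing is asked for, a point or a joint stands for the part that bears it (a point fixed in the world has none). Each returns a list of dicts, best first, with "conf" (0 to 1); they miss things now and then, are a little off and sometimes report something else, mostly with a low value. They report only what shows in the picture. A call takes as long as a camera call.
- recognise(camera, name): "extent" ([centre column, centre row, width, height] in pixels, round what is visible of it).
- pinpoint(camera, name): "pixel" ([column, row] in pixels: a listed point, or the origin of a listed thing).
The state is a dict: "time_s": time; "q": joint angles; "qvel": joint speeds; "joint_efforts": joint torques, N m; "position": TCP position; "tool_rot": TCP orientation; "ft_force": force on the tool from outside, world axes, zero at the start; "wrist_torque": the same for the moment, N m; "grip_width": finger opening in m; "gripper_force": force on a finger pad.
Only numpy, scipy, OpenCV 4.12 (cv2) and the standard library are available. Lean on these libraries where they do the work, as an engineer would, in place of code of your own. Each camera call takes 0.05 s, during which the arm holds its last target. There are 200 camera calls.

TASK

The spectacles in the ultrasonic bath are clean. Lift the wire basket out with the spectacles in it and hang it by its handle on the drip stand, the handle wire resting in both hooks so that the basket hangs level over the drip tray; then close the empty bath with its lid, skirt down into the mouth and handle up, fully seated. Let go of both only once they rest, do not drop them, and leave the bottle and the tin where they are.

Things in the scene. Friction and masses are not known exactly. Their poses are not given: they have to be found in the camera images.
- bath: ultrasonic bath, fixed, no water in it: white housing 146 (x) x 210 (y) mm, knob on its front (-x). Rectangular steel mouth in the top, 104 (x) x 168 (y) mm, with a flat flange whose top is 110 mm above the bench; tank floor at 44 mm. Origin: centre of its underside, z up
- bath_mouth (a point): centre of the bath's mouth, level with the flange top; axes as the bath
- basket: loose wire basket, 0.2-0.45 kg, 90 (x) x 154 (y) x 48 mm high, standing in the bath at the start. A stiff welded handle rises from its short ends to a level top wire along y, 7 mm thick, 116 mm long, centreline 145 mm above the underside. Black grip 13 (x) x 44 (y) x 18 mm high at the wire's middle, 36 mm of bare wire each side. Origin: centre of the underside
- basket_grip (a point): centre of the black grip on the basket's handle, on the wire's centreline; axes as the basket (y along the wire)
- spectacles: copper coloured spectacles, folded, 43 x 140 x 19 mm, lying loose in the basket. Origin: centre of the underside
- lid: loose steel lid, 0.17-0.35 kg, lying skirt down on the bench at the start: plate 132 (x) x 196 (y) x 3 mm, below it a skirt 98 (x) x 162 (y), 10 mm deep, that enters the bath's mouth with 3 mm play a side. On top a bow handle along y, black grip 13 (x) x 60 (y) x 14 mm high. Origin: centre of the skirt's lower edge, z up; seated, it lies 10 mm below the flange top
- lid_grip (a point): centre of the lid's grip, 45 mm above the lid's origin and 32 mm above its plate; axes as the lid (y along the grip)
- stand: drip stand, fixed: base plate 190 (x) x 200 (y) mm with a green drip tray; two 8 mm rods 76 mm apart rise at its rear (78 mm to +x of the origin), bend forward at 229 mm height and end in two upturned hooks, black tips to the front (-x), 239 mm high. Nothing is between or above the hooks; the handle's sides pass outside them, so it goes on from the front over the tips. Origin: underside centre
- hook_seat (a point): midway between the hooks, where the middle of the basket's handle wire lies when hung: 207 mm above the bench, 10 mm to -x of the stand's origin. From the side each hook is a U about 50 mm wide at the top; tip 27 mm in front of this point, its top 32 mm above it; rod behind 23 mm above it. Hooks 38 mm left and right in y. Axes as the stand; the hung wire is parallel to y
- cleaner_bottle: white bottle with blue cap, 43 mm thick, 129 mm high, bystander; origin: centre of the underside
- screw_tin: flat round tin, 57 mm wide, 28 mm high, bystander; origin: centre of the underside

How it is judged:
By the outcome, as a careful person would: the job done as asked, in the order asked, and still so for the second after the job is handed in, with the robot touching nothing.
It also fails if it takes over 67 s, if anything falls off the work surface, if the arm or the gripper's body presses on something with over 40 N, if the wrist force passes 120 N, or if a joint passes its speed limit or range.

## Working session

There is one attempt and no reset: what is moved stays moved. The work goes in short steps, Python scripts to look and compute and a tool call to move; the robot and the scene stay as the last step left them, time stands still between calls to the robot, and variables do not carry over. Pictures are saved under pics/ and viewed, at most 10 in all, crops included, and the job is handed in when it is done.

Besides the shell and the picture viewer there is one more tool, called after "Emit:" as name(argument=value, ...), one argument or row to a line, values as JSON. move_arm: Moves the arm, as the interface text tells. Its arguments: {"type":"object","properties":{"plan":{"type":"string"},"grip_force":{"type":"number"}},"required":["plan"]}

```bash
mkdir -p pics; ls
cat > h.py <<'E'
import numpy as np, cv2
from rig import env, viewer, recognise, pinpoint
def cast(cam,px,z):
    c=viewer.calibration(cam);R=np.array(c["R"]);t=np.array(c["t"])
    o=-R.T@t; d=R.T@np.array([(px[0]-c["cx"])/c["fx"],(px[1]-c["cy"])/c["fy"],1])
    return o+d*(z-o[2])/d[2]
def cloud(cam,D):
    c=viewer.calibration(cam);R=np.array(c["R"]);t=np.array(c["t"])
    v,u=np.mgrid[:480,:640]
    P=np.stack([(u-c["cx"])/c["fx"]*D,(v-c["cy"])/c["fy"]*D,D],-1)
    return (P-t)@R
E
python3 - <<'E'
from h import *
ims=[]
for c in ("top","side"):
    im,D=viewer.get_image(c); np.save(c+"_D.npy",D); cv2.imwrite(f"pics/{c}0.png",im[:,:,::-1])
    k=viewer.calibration(c); print(c,k["fx"],(-np.array(k["R"]).T@k["t"]).round(3))
    for n,z in (("bath_mouth",.11),("basket_grip",.189),("lid_grip",.045),("hook_seat",.207),("stand",0),("lid",0),("basket",.044),("cleaner_bottle",0),("screw_tin",0)):
        r=pinpoint(c,n)
        if r: print(n,np.round(r[0]["conf"],2),np.round(r[0]["pixel"],1),cast(c,r[0]["pixel"],z).round(4))
print(env.observe())
E
```

```text
pics
top 537.7576608248177 [ 0.35  -0.003  1.239]
bath_mouth 0.67 [187.5 297.5] [0.4745 0.2436 0.11  ]
basket_grip 0.56 [180.3 287.2] [0.4865 0.2406 0.189 ]
lid_grip 0.66 [417.5 282. ] [ 0.4967 -0.2548  0.045 ]
hook_seat 0.83 [276.9 214.7] [0.6211 0.0466 0.207 ]
stand 0.6 [281.8 231.7] [ 0.6336  0.0462 -0.    ]
lid 0.87 [415.1 285.5] [ 0.4943 -0.2581  0.    ]
basket 0.74 [195.9 293.7] [0.4895 0.2394 0.044 ]
cleaner_bottle 0.85 [204.5 205.8] [0.7041 0.229  0.    ]
screw_tin 0.55 [404.2 200.1] [ 0.6998 -0.2487  0.    ]
side 525.0911632409446 [ 0.538 -1.02   0.837]
bath_mouth 0.58 [275.5 205.7] [0.479  0.2435 0.11  ]
basket_grip 0.81 [275.7 177.3] [0.4856 0.2589 0.189 ]
lid_grip 0.58 [288.9 358.3] [ 0.5024 -0.2653  0.045 ]
hook_seat 0.59 [330.7 213.2] [0.615  0.0253 0.207 ]
stand 0.66 [339.2 275.8] [0.6358 0.053  0.    ]
lid 0.92 [286.1 369.6] [ 0.4939 -0.2537  0.    ]
basket 0.72 [279.8 221.3] [0.4862 0.2676 0.044 ]
cleaner_bottle 0.58 [361.4 237. ] [0.717  0.2269 0.    ]
screw_tin 0.78 [383.9 363.9] [ 0.7002 -0.2583  0.    ]
{'time_s': 1.0, 'q': array([ 6.22076073e+01,  2.18057136e+01,  7.43352331e+01,  1.08914844e-03,
        8.38607201e+01, -1.23366814e+01]), 'qvel': array([-0.0635821 , -0.02444696, -0.00947021,  0.12085292, -0.01369193,
        0.04245826]), 'joint_efforts': array([ 2.57025658e-04, -4.48326051e+01, -2.31469738e+01, -1.47835176e-04,
        4.61702457e-04,  2.30979694e-06]), 'position': array([0.14656378, 0.53008323, 0.23133418]), 'tool_rot': array([[-9.63836194e-01,  2.66495385e-01, -3.02843150e-05],
       [ 2.66495386e-01,  9.63836194e-01, -1.69228385e-05],
       [ 2.46792605e-05, -2.43814745e-05, -9.99999999e-01]]), 'ft_force': array([-0.08676316,  0.49491117, -0.07831988]), 'wrist_torque': array([-0.00677731,  0.0106851 ,  0.03890485]), 'gripper_force': 0.0, 'grip_width': 0.08535821056903242}
```

View pics/top0.png

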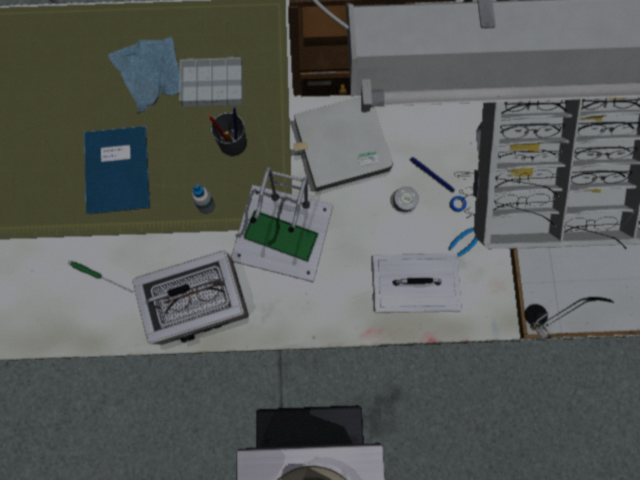

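View pics/side0.png

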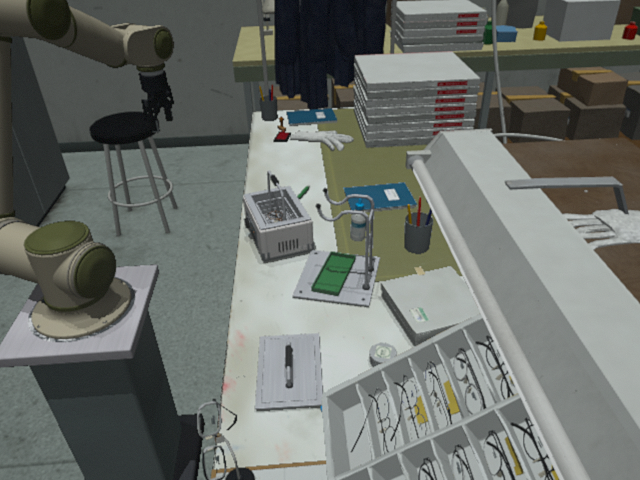

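The top view shows the bath at (190,297) with the basket grip at about (180,289), the stand at (285,225) with its hook tips facing the robot, and the lid at (416,283). The side view agrees. Next I fit poses from the depth.

```bash
cat > m.py <<'E'
from h import *
def rect(P,m,name):
    Q=P[m][:,:2].astype(np.float32)
    r=cv2.minAreaRect((Q*1000).astype(np.float32)); print(name,len(Q),np.round(r[0],1),np.round(r[1],1),round(r[2],1),"mean",Q.mean(0).round(4),"z",np.median(P[m][:,2]).round(4))
def line(P,m,name):
    Q=P[m]; c=Q[:,:2].mean(0); u,s,v=np.linalg.svd(Q[:,:2]-c,full_matrices=False); d=v[0]*np.sign(v[0][1])
    pr=(Q[:,:2]-c)@d; mid=c+d*(pr.max()+pr.min())/2
    print(name,len(Q),"mid",mid.round(4),"mean",c.round(4),"len",np.ptp(pr).round(3),"yaw",np.degrees(np.arctan2(-d[0],d[1])).round(1),"z",Q[:,2].min().round(3),Q[:,2].max().round(3))
E
python3 - <<'E'
from m import *
for c in ("top","side"):
    P=cloud(c,np.load(c+"_D.npy")); x,y,z=P[...,0],P[...,1],P[...,2]
    im=cv2.imread(f"pics/{c}0.png").max(2)
    B=(abs(x-.478)<.12)&(abs(y-.243)<.15)
    print(c)
    rect(P,B&(z>.1)&(z<.118),"bath")
    line(P,B&(z>.175)&(z<.21),"handle"); line(P,B&(z>.175)&(z<.21)&(im<50),"grip")
    L=(abs(x-.495)<.1)&(abs(y+.256)<.13)
    rect(P,L&(z>.007)&(z<.02),"lid"); line(P,L&(z>.035)&(z<.065),"lidgrip");
    S=(abs(x-.635)<.13)&(abs(y-.046)<.13)
    rect(P,S&(z>.003)&(z<.025),"base")
    T=S&(z>.14)&(z<.26)
    for s in (0,1):
        # split by y in stand frame
        a=np.radians(-15); yy=-np.sin(a)*(x-.62)+np.cos(a)*(y-.046)
        m=T&((yy>0) if s else (yy<=0)); line(P,m,"hook%d"%s)
        t=T&((yy>0) if s else (yy<=0))&(im<60)
        if t.sum(): print(" tip",t.sum(),P[t].mean(0).round(4),P[t][:,2].max().round(3))
# free heights
E
python3 -c "
import cv2
a=cv2.imread('pics/top0.png')[150:350,120:340];cv2.imwrite('pics/c0.png',cv2.resize(a,None,fx=3,fy=3,interpolation=2)[:600,:660])"
```

```text
top
bath 2858 [478.3 245.7] [145.4 209.5] 15.6 mean [0.4756 0.2444] z 0.1079
handle 332 mid [0.4802 0.2441] mean [0.4808 0.242 ] len 0.142 yaw 16.6 z 0.176 0.2
grip 151 mid [0.4733 0.2651] mean [0.4799 0.2439] len 0.087 yaw 17.2 z 0.178 0.2
lid 4607 [ 514.7 -262.4] [216.8 192.4] 79.3 mean [ 0.4994 -0.2591] z 0.0122
lidgrip 218 mid [ 0.4993 -0.2587] mean [ 0.4993 -0.2578] len 0.101 yaw -1.4 z 0.036 0.056
base 6618 [634.8  45.7] [258.9 258.6] 89.7 mean [0.6278 0.0476] z 0.009
hook0 313 mid [0.64   0.0055] mean [0.6489 0.0038] len 0.126 yaw 79.1 z 0.142 0.239
 tip 51 [0.616 0.01  0.212] 0.239
hook1 325 mid [0.6602 0.0741] mean [0.6709 0.0697] len 0.125 yaw 67.8 z 0.142 0.239
 tip 70 [0.66   0.0754 0.2028] 0.239
side
bath 1116 [478.1 243.1] [145.2 212.5] 15.7 mean [0.4785 0.2271] z 0.1092
handle 119 mid [0.4807 0.2406] mean [0.4835 0.2314] len 0.142 yaw 17.2 z 0.175 0.2
grip 30 mid [0.4801 0.2368] mean [0.4812 0.2334] len 0.038 yaw 17.8 z 0.186 0.2
lid 4384 [ 499.9 -264.3] [211.8 132.3] 88.8 mean [ 0.4997 -0.2694] z 0.0138
lidgrip 196 mid [ 0.5    -0.2624] mean [ 0.4998 -0.2707] len 0.098 yaw -1.5 z 0.035 0.056
base 3919 [635.3  45.8] [259.2 259.5] 0.2 mean [0.6293 0.0388] z 0.0108
hook0 327 mid [0.638 0.002] mean [ 0.6511 -0.0016] len 0.125 yaw 74.3 z 0.141 0.241
 tip 11 [0.5857 0.0152 0.2331] 0.239
hook1 300 mid [0.6606 0.0728] mean [0.6719 0.069 ] len 0.123 yaw 71.6 z 0.141 0.24
 tip 11 [0.6072 0.0875 0.234 ] 0.239
```

View pics/c0.png

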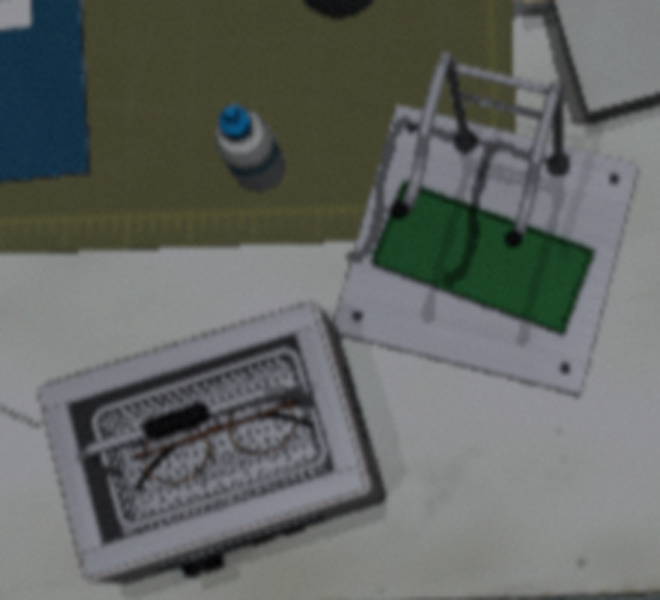

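The crop shows the basket handle running from about (85,450) to (310,395), with the grip at (177,420) and hook tips at (400,210) and (513,238). The measurements agree with the stated sizes, so I move above the grip now.

Emit:
move_arm(
  plan="-0.02 -0.0095 0 0 0 0 0.0854; -0.04 -0.0188 0 0 0 0 0.0854; -0.04 -0.0188 0 0 0 0 0.0854; -0.04 -0.0188 0 0 0 0 0.0854; -0.04 -0.0188 0 0 0 0 0.0854; -0.04 -0.0188 0 0 0 0 0.0854; -0.04 -0.0188 0 0 0 0 0.0854; -0.04 -0.0188 0 0 0 0 0.0854; -0.04 -0.0188 0 0 0 0 0.0854; -0.038 -0.018 0 0 0 0 0.0854; -0.02 -0.0095 0 0 0 0 0.0854; 0 0 0 0 0 0 0.0854",
  grip_force=60,
)

```text
time_s: 2.5
position: [0.4807, 0.2429, 0.2311]
tool_rot: [[-0.963, 0.268, -0.0], [0.268, 0.963, 0.0], [0.0, -0.0, -1.0]]
ft_force: [-0.2, -0.1, -0.7]
grip_width: 0.0851
gripper_force: 0.0
```

Emit:
move_arm(
  plan="0 0 0 0 0 0.1 0.0854; 0 0 0 0 0 0.16 0.0854; 0 0 0 0 0 0.16 0.0854; 0 0 0 0 0 0.16 0.0854; 0 0 0 0 0 0.16 0.0854; 0 0 0 0 0 0.16 0.0854; 0 0 0 0 0 0.1 0.0854; 0 0 0 0 0 0 0.0854",
)

```text
time_s: 3.5
position: [0.4793, 0.2444, 0.2315]
tool_rot: [[-0.299, 0.954, -0.0], [0.954, 0.299, 0.0], [0.0, -0.0, -1.0]]
ft_force: [-0.5, 0.4, -0.2]
grip_width: 0.0852
gripper_force: 0.0
```

```bash
cat >> m.py <<'E'
def go(x,y,z,yaw):
    "tool-axis shift (before turning) and turn about tool z to reach TCP x,y,z with tool y at yaw deg"
    s=env.observe(); R=np.array(s["tool_rot"]); p=np.array(s["position"])
    a=np.degrees(np.arctan2(R[1,1],R[0,1]))
    print("at",p.round(4),"yaw",a.round(2),"tilt",R[:2,2].round(4),"shift",(R.T@(np.array([x,y,z])-p)).round(4),"turn",np.radians(a-yaw).round(4),"F",np.round(s["ft_force"],1),"w",round(s["grip_width"],4),"t",s["time_s"])
E
python3 - <<'E'
from m import *
go(.4805,.243,.17,17)
c="top"
for c in ("top","side"):
    P=cloud(c,np.load(c+"_D.npy")); x,y,z=P[...,0],P[...,1],P[...,2]
    S=(abs(x-.635)<.16)&(abs(y-.046)<.16)
    m=(S&(z>.0055 if c=="top" else S&(z>.006))&(z<.03)).astype(np.uint8)
    m=cv2.morphologyEx(m,cv2.MORPH_OPEN,np.ones((3,3)))
    n,l,st,_=cv2.connectedComponentsWithStats(m); k=1+np.argmax(st[1:,4]); rect(P,l==k,c+" base")
    im=cv2.imread(f"pics/{c}0.png")
    g=S&(im[...,1].astype(int)>im[...,0]+25)&(im[...,1].astype(int)>im[...,2]+25)&(z<.03)
    rect(P,g,"tray")
    t=S&(z>.228)&(z<.25)&(x<.63); Q=P[t]
    for s in (0,1):
        q=Q[(Q[:,1]>.05)==bool(s)]
        if len(q): print(c,"tip",len(q),q.mean(0).round(4))
    r=S&(z>.221)&(z<.24)&(x>.64)
    for s in (0,1):
        q=P[r]; yy=q[:,1]*.958-( -.286)*q[:,0]; q=q[(yy>.22)==bool(s)]
        if len(q)>3:
            print(c,"rod",len(q),q.mean(0).round(4),np.degrees(np.arctan2(*np.linalg.svd((q-q.mean(0))[:,:2],full_matrices=False)[2][0][::-1])).round(1))
E
```

```text
at [0.4793 0.2444 0.2315] yaw 17.39 tilt [-0.0002  0.0002] shift [-0.0017  0.0008  0.0615] turn 0.0067 F [-0.5  0.4 -0.2] w 0.0852 t 3.5
top base 5032 [630.9  46. ] [199.9 190.5] 73.3 mean [0.6232 0.0456] z 0.0096
tray 1412 [622.4  49.5] [152.8  62.9] 67.2 mean [0.6194 0.0467] z 0.0103
top tip 32 [0.5835 0.02   0.2351]
top tip 29 [0.6055 0.0926 0.2355]
top rod 101 [ 0.6642 -0.0039  0.2259] 163.0
top rod 109 [0.6842 0.0694 0.2255] 162.8
side base 3666 [592.8  57.2] [208.4 270.1] 73.8 mean [0.621  0.0409] z 0.0111
tray 855 [622.1  47.5] [164.3  68.9] 67.5 mean [0.6217 0.0484] z 0.0123
side tip 23 [0.5849 0.0169 0.2346]
side tip 20 [0.6064 0.089  0.2345]
side rod 78 [ 0.6654 -0.0064  0.226 ] -16.5
side rod 75 [0.6861 0.0668 0.2258] -17.5
```

Emit:
move_arm(
  plan="-0.001 0.0005 0.01 0 0 0 0.0854; 0 0 0.02 0 0 0 0.0854; 0 0 0.02 0 0 0 0.0854; 0 0 0.0115 0 0 0 0.0854; 0 0 0 0 0 0 0.0854; 0 0 0 0 0 0 0; 0 0 0 0 0 0 0; 0 0 0 0 0 0 0; 0 0 0 0 0 0 0; 0 0 0 0 0 0 0; 0 0 0 0 0 0 0; 0 0 0 0 0 0 0",
  grip_force=60,
)

```text
time_s: 5.0
position: [0.4811, 0.2426, 0.1701]
tool_rot: [[-0.297, 0.955, 0.0], [0.955, 0.297, 0.0], [-0.0, 0.0, -1.0]]
ft_force: [-1.8, -1.3, 5.1]
grip_width: 0.0121
gripper_force: 60.1
```

Emit:
move_arm(
  plan="0 0 -0.004 0 0 0 0; 0 0 -0.008 0 0 0 0; 0 0 -0.008 0 0 0 0; 0 0 0 0 0 0 0; 0 0 0 0 0 0 0",
)

```text
time_s: 5.62
position: [0.4809, 0.2425, 0.1896]
tool_rot: [[-0.296, 0.955, -0.0], [0.955, 0.296, -0.0], [0.0, -0.0, -1.0]]
ft_force: [-0.2, -0.7, -3.2]
grip_width: 0.0118
gripper_force: 58.9
```

Emit:
move_arm(
  plan="0 0 -0.008 0 0 0 0; 0 0 -0.014 0 0 0 0; 0 0 -0.014 0 0 0 0; 0 0 -0.014 0 0 0 0; 0 0 -0.014 0 0 0 0; 0 0 -0.008 0 0 0 0; 0 0 0 0 0 0 0; 0 0 0 0 0 0 0",
)

```text
time_s: 6.62
position: [0.4808, 0.2425, 0.2613]
tool_rot: [[-0.296, 0.955, -0.001], [0.955, 0.296, -0.0], [0.0, -0.001, -1.0]]
ft_force: [-1.3, -0.1, -3.5]
grip_width: 0.012
gripper_force: 58.9
```

Run:
```python
from m import *
for c in ("top","side"):
    im,D=viewer.get_image(c); cv2.imwrite(f"pics/{c}1.png",im[:,:,::-1]); P=cloud(c,D);x,y,z=P[...,0],P[...,1],P[...,2]
    r=pinpoint(c,"basket_grip"); print(c,r[:1] and cast(c,r[0]["pixel"],.281))
    B=(abs(x-.481)<.12)&(abs(y-.243)<.15)
    line(P,B&(z>.268)&(z<.288)&(((x-.481)*.955+(y-.2425)*.296)**2<.012**2),"wire")
    rect(P,B&(z>.175)&(z<.19),"rim")
a=cv2.imread('pics/side1.png')[100:300,200:420];cv2.imwrite('pics/c1.png',cv2.resize(a,None,fx=3,fy=3,interpolation=2))
go(.507,.082,.262,-16.8)
```

```text
top [0.48145419 0.24007212 0.281     ]
wire 118 mid [0.4802 0.2439] mean [0.4905 0.2106] len 0.14 yaw 17.2 z 0.268 0.286
rim 287 [481.  243.5] [ 91.3 156.4] 17.0 mean [0.4865 0.2135] z 0.1813
side [0.49132564 0.25120499 0.281     ]
wire 86 mid [0.49   0.2084] mean [0.4886 0.2123] len 0.079 yaw 19.8 z 0.269 0.288
rim 229 [480.8 243. ] [ 92.  163.8] 16.2 mean [0.4825 0.2345] z 0.1827
at [0.4809 0.2426 0.2614] yaw 17.25 tilt [-0.0008 -0.0002] shift [-0.1611 -0.0227 -0.0005] turn 0.5942 F [ 0.4 -0.3 -3.1] w 0.0121 t 6.825
```

View pics/c1.png

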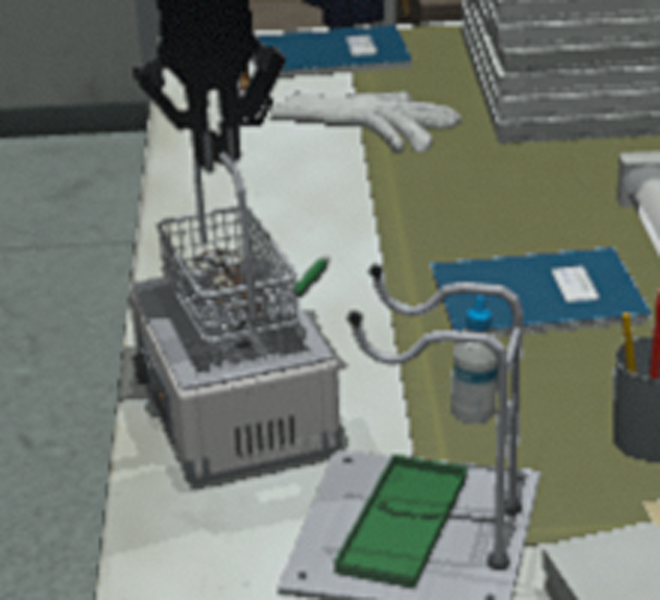

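Basket out and level, with the spectacles in it around (225,270) in the crop. I carry it to in front of the hooks and turn it.

Emit:
move_arm(
  plan="-0.01 -0.0015 0 0 0 0 0; -0.02 -0.0028 0 0 0 0 0; -0.025 -0.0035 0 0 0 0 0; -0.025 -0.0035 0 0 0 0 0; -0.025 -0.0035 0 0 0 0 0; -0.025 -0.0035 0 0 0 0 0; -0.02 -0.0028 0 0 0 0 0; -0.011 -0.0016 0 0 0 0 0; 0 0 0 0 0 0 0",
)

```text
time_s: 7.95
position: [0.5071, 0.0816, 0.2618]
tool_rot: [[-0.295, 0.955, -0.0], [0.955, 0.295, 0.0], [0.0, -0.0, -1.0]]
ft_force: [0.8, -0.4, -3.5]
grip_width: 0.012
gripper_force: 58.9
```

Emit:
move_arm(
  plan="0 0 0 0 0 0.04 0; 0 0 0 0 0 0.08 0; 0 0 0 0 0 0.09 0; 0 0 0 0 0 0.09 0; 0 0 0 0 0 0.09 0; 0 0 0 0 0 0.09 0; 0 0 0 0 0 0.07 0; 0 0 0 0 0 0.042 0; 0 0 0 0 0 0 0; 0 0 0 0 0 0 0",
)

```text
time_s: 9.2
position: [0.507, 0.0825, 0.2618]
tool_rot: [[0.286, 0.958, -0.0], [0.958, -0.286, 0.0], [0.0, -0.0, -1.0]]
ft_force: [0.3, -0.2, -4.6]
grip_width: 0.0119
gripper_force: 58.8
```

Run:
```python
from m import *
P=cloud("top",viewer.get_image("top")[1]);x,y,z=P[...,0],P[...,1],P[...,2]
B=(abs(x-.506)<.12)&(abs(y-.0824)<.15)
rect(P,B&(z>.172)&(z<.192)&(x<.58),"rim")
w=B&(z>.268)&(z<.288)&(abs((x-.506)*.957-(y-.0824)*.289)<.012); line(P,w,"wire")
go(.621,.0477,.252,-16.6)
```

```text
rim 238 [506.8  84.2] [156.3  90.2] 73.8 mean [0.4875 0.0698] z 0.182
wire 41 mid [0.4935 0.0402] mean [0.4896 0.0262] len 0.048 yaw -15.7 z 0.268 0.284
at [0.507  0.0824 0.2618] yaw -16.61 tilt [0. 0.] shift [-0.0006  0.1191  0.0098] turn -0.0002 F [ 0.1 -0.9 -3.6] w 0.0125 t 9.25
```

Emit:
move_arm(
  plan="0 0.006 0.002 0 0 0 0; 0 0.012 0.004 0 0 0 0; 0 0.015 0.002 0 0 0 0; 0 0.016 0 0 0 0 0; 0 0.016 0 0 0 0 0; 0 0.016 0 0 0 0 0; -0.001 0.016 0 0 0 0 0; 0 0.014 0 0 0 0 0; 0 0.008 0 0 0 0 0; 0 0 0 0 0 0 0; 0 0 0 0 0 0 0",
)

```text
time_s: 10.62
position: [0.6205, 0.0471, 0.2538]
tool_rot: [[0.287, 0.958, -0.0], [0.958, -0.287, 0.0], [-0.0, -0.0, -1.0]]
ft_force: [0.1, 0.9, -2.7]
grip_width: 0.0119
gripper_force: 58.9
```

Run:
```python
from m import *
im,D=viewer.get_image("side"); cv2.imwrite("pics/c2.png",cv2.resize(im[130:330,240:460,::-1],None,fx=3,fy=3,interpolation=2))
P=cloud("side",D);x,y,z=P[...,0],P[...,1],P[...,2]
B=(abs(x-.62)<.13)&(abs(y-.0477)<.15)
rect(P,B&(z>.165)&(z<.185),"rim")
for s in (0,1):
    t=B&(z>.228)&(z<.245)&(x<.625)&((y>.05)==bool(s))
    if t.any(): print(P[t].mean(0))
go(.621,.0477,.188,-16.8)
```

```text
rim 311 [643.1  39.3] [164.6 136.5] 72.8 mean [0.6306 0.0302] z 0.1749
[ 0.59327484 -0.00363913  0.23612083]
[0.60471729 0.08947156 0.23308905]
at [0.6205 0.0472 0.2539] yaw -16.66 tilt [-0.0001  0.    ] shift [0.0007 0.0003 0.0659] turn 0.0024 F [-0.2  0.8 -4.3] w 0.0117 t 10.675
```

View pics/c2.png

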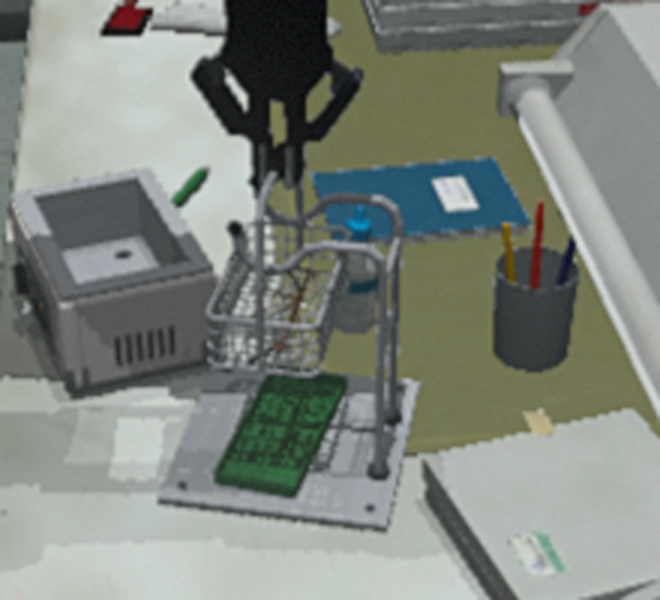

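The basket is behind the tips at (237,230), with its legs outside the hooks. I lower it.

Emit:
move_arm(
  plan="0 0 0.006 0 0 0 0; 0 0 0.01 0 0 0 0; 0 0 0.01 0 0 0 0; 0 0 0.01 0 0 0 0; 0 0 0.01 0 0 0 0; 0 0 0.008 0 0 0 0; 0 0 0.004 0 0 0 0; 0 0 0.002 0 0 0 0; 0 0 0 0 0 0 0",
)

```text
time_s: 11.8
position: [0.6208, 0.047, 0.194]
tool_rot: [[0.287, 0.958, 0.0], [0.958, -0.287, -0.0], [0.0, 0.0, -1.0]]
ft_force: [-0.7, -0.2, -3.2]
grip_width: 0.0121
gripper_force: 58.9
```

Emit:
move_arm(
  plan="0 0 0.0015 0 0 0 0; 0 0 0.001 0 0 0 0; 0 0 0 0 0 0 0; 0 0 0 0 0 0 0",
)

```text
time_s: 12.3
position: [0.6208, 0.047, 0.1914]
tool_rot: [[0.287, 0.958, 0.0], [0.958, -0.287, -0.0], [0.0, 0.0, -1.0]]
ft_force: [0.3, -0.4, -3.6]
grip_width: 0.0121
gripper_force: 58.9
```

Emit:
move_arm(
  plan="0 0 0.001 0 0 0 0; 0 0 0.001 0 0 0 0; 0 0 0 0 0 0 0; 0 0 0 0 0 0 0",
)

```text
time_s: 12.8
position: [0.6208, 0.047, 0.1893]
tool_rot: [[0.287, 0.958, 0.0], [0.958, -0.287, -0.0], [-0.0, 0.0, -1.0]]
ft_force: [0.3, -0.1, -4.9]
grip_width: 0.0118
gripper_force: 58.9
```

Emit:
move_arm(
  plan="0 0 0.001 0 0 0 0; 0 0 0 0 0 0 0; 0 0 0 0 0 0 0",
)

```text
time_s: 13.18
position: [0.6208, 0.047, 0.1883]
tool_rot: [[0.287, 0.958, -0.0], [0.958, -0.287, 0.0], [0.0, -0.0, -1.0]]
ft_force: [0.2, -0.7, -3.8]
grip_width: 0.0121
gripper_force: 58.9
```

Emit:
move_arm(
  plan="0 0 0.001 0 0 0 0; 0 0 0 0 0 0 0; 0 0 0 0 0 0 0",
)

```text
time_s: 13.55
position: [0.6209, 0.047, 0.1876]
tool_rot: [[0.287, 0.958, 0.001], [0.958, -0.287, -0.0], [0.0, 0.001, -1.0]]
ft_force: [-0.3, 0.2, -0.6]
grip_width: 0.0122
gripper_force: 59.4
```

Emit:
move_arm(
  plan="0 0 0.0007 0 0 0 0; 0 0 0 0 0 0 0; 0 0 0 0 0 0 0",
)

```text
time_s: 13.92
position: [0.6209, 0.047, 0.1874]
tool_rot: [[0.287, 0.958, 0.001], [0.958, -0.287, -0.0], [0.0, 0.001, -1.0]]
ft_force: [-2.5, -0.2, 6.2]
grip_width: 0.0123
gripper_force: 60.2
```

Run:
```python
from m import *
im,D=viewer.get_image("side"); cv2.imwrite("pics/c3.png",cv2.resize(im[150:310,270:430,::-1],None,fx=3.75,fy=3.75,interpolation=2))
s=env.observe(); print(s["ft_force"],s["wrist_torque"])
```

```text
[-2.1778293   0.58781398  6.19664073] [0.05073622 0.3336707  0.00731151]
```

View pics/c3.png

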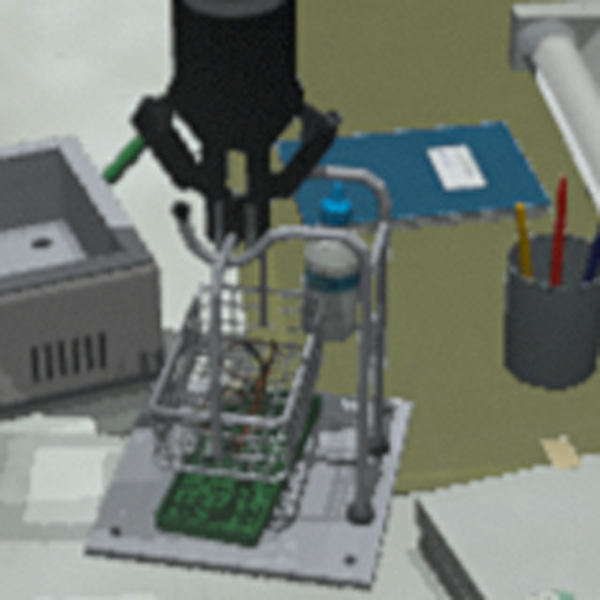

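The wire lies in the hook bottom (220,255) and the force now pushes up, so the hooks carry the basket. I release gently and go up.

Emit:
move_arm(
  plan="0 0 -0.0004 0 0 0 0; 0 0 0 0 0 0 0.014; 0 0 0 0 0 0 0.018; 0 0 0 0 0 0 0.024; 0 0 0 0 0 0 0.032; 0 0 0 0 0 0 0.042; 0 0 0 0 0 0 0.05; 0 0 0 0 0 0 0.05; 0 0 0 0 0 0 0.05",
  grip_force=20,
)

```text
time_s: 15.1
position: [0.6208, 0.047, 0.187]
tool_rot: [[0.287, 0.958, 0.0], [0.958, -0.287, -0.0], [-0.0, 0.0, -1.0]]
ft_force: [0.3, 0.3, -0.3]
grip_width: 0.0499
gripper_force: 0.0
```

Emit:
move_arm(
  plan="0 0 -0.005 0 0 0 0.05; 0 0 -0.01 0 0 0 0.05; 0 0 -0.02 0 0 0 0.05; 0 0 -0.03 0 0 0 0.05; 0 0 -0.03 0 0 0 0.05; 0 0 -0.02 0 0 0 0.05; 0 0 0 0 0 0 0.05",
)

```text
time_s: 15.98
position: [0.6211, 0.047, 0.304]
tool_rot: [[0.287, 0.958, 0.004], [0.958, -0.287, -0.0], [0.001, 0.004, -1.0]]
ft_force: [0.1, -0.4, -0.3]
grip_width: 0.0501
gripper_force: 0.0
```

Run:
```python
from m import *
for c in ("side","top"):
    im,D=viewer.get_image(c)
    if c=="side": cv2.imwrite("pics/c4.png",cv2.resize(im[150:310,270:430,::-1],None,fx=3.75,fy=3.75,interpolation=2))
    P=cloud(c,D);x,y,z=P[...,0],P[...,1],P[...,2]
    L=(abs(x-.495)<.09)&(abs(y+.258)<.12)
    m=(L&(z>.007)&(z<.02)).astype(np.uint8); m=cv2.morphologyEx(m,cv2.MORPH_OPEN,np.ones((3,3)))
    n,l,st,_=cv2.connectedComponentsWithStats(m); k=1+np.argmax(st[1:,4]); rect(P,l==k,"lid")
    line(P,L&(z>.035)&(z<.065),"lidgrip"); 
    b=im.max(2); line(P,L&(z>.044)&(z<.065)&(b<60),"black")
go(.4995,-.26,.295,-1.4)
```

```text
lid 4363 [ 500.1 -259.5] [199.8 131.8] 88.8 mean [ 0.4997 -0.269 ] z 0.0138
lidgrip 194 mid [ 0.4999 -0.2659] mean [ 0.4997 -0.2709] len 0.094 yaw -1.3 z 0.035 0.055
black 97 mid [ 0.5011 -0.2615] mean [ 0.501  -0.2641] len 0.053 yaw -0.7 z 0.045 0.055
lid 4487 [ 500.  -259.1] [197.1 132.3] 88.8 mean [ 0.4988 -0.2581] z 0.0122
lidgrip 220 mid [ 0.4992 -0.259 ] mean [ 0.4993 -0.2582] len 0.102 yaw -1.4 z 0.035 0.057
black 141 mid [ 0.4994 -0.2644] mean [ 0.4995 -0.2585] len 0.068 yaw -1.3 z 0.044 0.057
at [0.6206 0.047  0.3015] yaw -16.68 tilt [-0.0008  0.0001] shift [-0.3288 -0.0279  0.0065] turn -0.2667 F [1.  0.1 0.1] w 0.0502 t 16.075
```

View pics/c4.png

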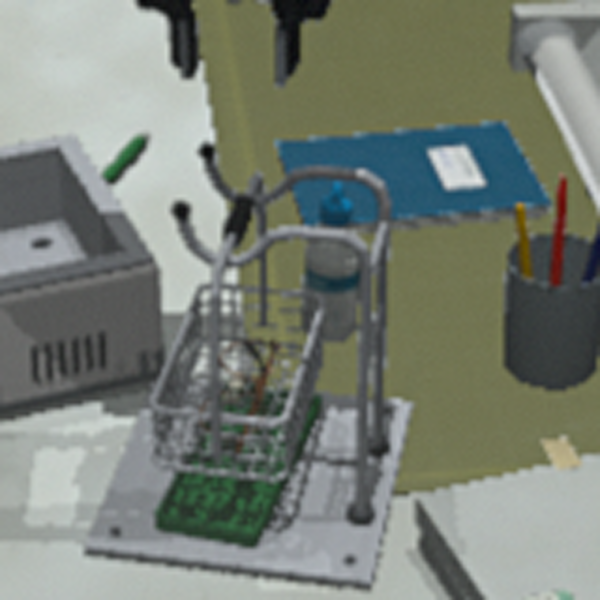

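The basket hangs level on both hooks, with its grip at (240,215) and the spectacles inside. Now the lid.

Emit:
move_arm(
  plan="-0.015 -0.0013 0 0 0 0 0.05; -0.033 -0.0028 0 0 0 0 0.06; -0.04 -0.0034 0 0 0 0 0.07; -0.04 -0.0034 0 0 0 0 0.07; -0.04 -0.0034 0 0 0 0 0.07; -0.04 -0.0034 0 0 0 0 0.07; -0.04 -0.0034 0 0 0 0 0.07; -0.04 -0.0034 0 0 0 0 0.07; -0.027 -0.0022 0 0 0 0 0.07; -0.0138 -0.0012 0 0 0 0 0.07; 0 0 0 0 0 0 0.07",
)

```text
time_s: 17.45
position: [0.4993, -0.2604, 0.3017]
tool_rot: [[0.288, 0.958, -0.001], [0.958, -0.288, 0.001], [0.0, -0.001, -1.0]]
ft_force: [0.3, 0.3, -0.6]
grip_width: 0.0701
gripper_force: 0.0
```

Emit:
move_arm(
  plan="0 0 0.02 0 0 -0.06 0.07; 0 0 0.03 0 0 -0.1 0.07; 0 0 0.04 0 0 -0.07 0.07; 0 0 0.04 0 0 -0.038 0.07; 0 0 0.03 0 0 0 0.07; 0 0 0.02 0 0 0 0.07; 0 0 0 0 0 0 0.07; 0 0 0 0 0 0 0.07",
)

```text
time_s: 18.45
position: [0.5003, -0.2598, 0.123]
tool_rot: [[0.022, 1.0, 0.001], [1.0, -0.022, -0.001], [-0.001, 0.001, -1.0]]
ft_force: [-0.6, 0.2, 0.2]
grip_width: 0.0696
gripper_force: 0.0
```

Run:
```python
from m import *
go(.4998,-.2593,.026,-1.3)
```

```text
at [ 0.5003 -0.2598  0.123 ] yaw -1.27 tilt [ 0.0013 -0.0009] shift [ 0.0005 -0.0006  0.097 ] turn 0.0004 F [-0.6  0.2  0.2] w 0.0696 t 18.45
```

Emit:
move_arm(
  plan="0.0005 -0.0005 0.015 0 0 0 0.07; 0 0 0.025 0 0 0 0.07; 0 0 0.025 0 0 0 0.07; 0 0 0.02 0 0 0 0.07; 0 0 0.011 0 0 0 0.07; 0 0 0 0 0 0 0.07; 0 0 0 0 0 0 0; 0 0 0 0 0 0 0; 0 0 0 0 0 0 0; 0 0 0 0 0 0 0; 0 0 0 0 0 0 0; 0 0 0 0 0 0 0",
  grip_force=80,
)

```text
time_s: 19.95
position: [0.4994, -0.2596, 0.0266]
tool_rot: [[0.023, 1.0, 0.001], [1.0, -0.023, -0.001], [-0.001, 0.001, -1.0]]
ft_force: [-1.3, 0.4, 6.4]
grip_width: 0.0115
gripper_force: 78.8
```

Emit:
move_arm(
  plan="0 0 -0.005 0 0 0 0; 0 0 -0.015 0 0 0 0; 0 0 -0.03 0 0 0 0; 0 0 -0.035 0 0 0 0; 0 0 -0.035 0 0 0 0; 0 0 -0.035 0 0 0 0; 0 0 -0.035 0 0 0 0; 0 0 -0.03 0 0 0 0; 0 0 -0.015 0 0 0 0; 0 0 0 0 0 0 0",
)

```text
time_s: 21.2
position: [0.4992, -0.2595, 0.2625]
tool_rot: [[0.023, 1.0, 0.002], [1.0, -0.023, -0.002], [-0.002, 0.002, -1.0]]
ft_force: [-0.2, -0.4, -2.9]
grip_width: 0.0117
gripper_force: 78.3
```

Run:
```python
from m import *
go(.38,.03,.32,15.6)
```

```text
at [ 0.4992 -0.2595  0.2625] yaw -1.32 tilt [ 0.0019 -0.0016] shift [ 0.2866 -0.1257 -0.0582] turn -0.2952 F [-0.2 -0.4 -2.9] w 0.0117 t 21.2
```

Emit:
move_arm(
  plan="0.01 0 -0.02 0 0 0 0; 0.03 -0.002 -0.02 0 0 0 0; 0.045 -0.003 -0.018 0 0 0 0; 0.05 -0.0035 0 0 0 0 0; 0.05 -0.0035 0 0 0 0 0; 0.05 -0.0035 0 0 0 0 0; 0.05 -0.0035 0 0 0 0 0; 0.05 -0.0035 0 0 0 0 0; 0.05 -0.0035 0 0 0 0 0; 0.05 -0.003 0 0 0 0 0; 0.04 -0.0025 0 0 0 0 0; 0.0285 -0.001 0 0 0 0 0",
)

```text
time_s: 22.7
position: [0.4775, 0.2463, 0.3181]
tool_rot: [[0.022, 1.0, -0.002], [1.0, -0.022, -0.0], [-0.0, -0.002, -1.0]]
ft_force: [0.6, 0.7, -3.0]
grip_width: 0.0114
gripper_force: 78.3
```

Emit:
move_arm(
  plan="0 0 0 0 0 0 0; 0 0 0 0 0 -0.06 0; 0 0 0 0 0 -0.09 0; 0 0 0 0 0 -0.09 0; 0 0 0 0 0 -0.055 0; 0 0 0.03 0 0 0 0; 0 0 0.035 0 0 0 0; 0 0 0.03 0 0 0 0; 0 0 0.02 0 0 0 0; 0 0 0 0 0 0 0; 0 0 0 0 0 0 0",
)

```text
time_s: 24.08
position: [0.4787, 0.2442, 0.2049]
tool_rot: [[-0.268, 0.963, 0.001], [0.963, 0.268, 0.0], [-0.0, 0.001, -1.0]]
ft_force: [0.1, 0.3, -2.1]
grip_width: 0.0116
gripper_force: 78.2
```

Run:
```python
from m import *
go(.478,.2445,.136,15.7)
z0=env.observe()["position"][2]-.013
for c in ("side","top"):
    im,D=viewer.get_image(c); cv2.imwrite(f"pics/{c}5.png",im[:,:,::-1])
    P=cloud(c,D);x,y,z=P[...,0],P[...,1],P[...,2]
    B=(abs(x-.478)<.13)&(abs(y-.2445)<.15)
    rect(P,B&(abs(z-z0)<.008),"lid")
    Q=P[B&(abs(z-z0)<.009)]; A=np.c_[Q[:,:2]-[.478,.2445],np.ones(len(Q))]; k=np.linalg.lstsq(A,Q[:,2],rcond=None)[0]; print("plane slopes",k.round(4),"expected z",z0)
    rect(P,B&(z>.1)&(z<.118),"flange")
```

```text
at [0.4787 0.2442 0.2049] yaw 15.55 tilt [0.0011 0.0002] shift [ 0.0005 -0.0007  0.0689] turn -0.0026 F [ 0.1  0.3 -2.1] w 0.0116 t 24.075
lid 1510 [479.4 242.9] [134.2 203.3] 15.0 mean [0.4806 0.227 ] z 0.1922
plane slopes [-0.0008 -0.001   0.1922] expected z 0.1918756165340259
flange 925 [497.  216.7] [166.6 280.7] 15.5 mean [0.4814 0.1987] z 0.1092
lid 3155 [479.2 244.4] [132.5 196. ] 15.7 mean [0.4838 0.207 ] z 0.1905
plane slopes [0.0011 0.002  0.1905] expected z 0.1918756165340259
flange 785 [499.1 154.6] [ 89.1 220.8] 69.5 mean [0.475  0.1648] z 0.1076
```

Emit:
move_arm(
  plan="0.0005 -0.0008 0.01 0 0 0 0; 0 0 0.015 0 0 0 0; 0 0 0.015 0 0 0 0; 0 0 0.013 0 0 0 0; 0 0 0.008 0 0 0 0; 0 0 0.004 0 0 0 0; 0 0 0 0 0 0 0; 0 0 0 0 0 0 0",
)

```text
time_s: 25.18
position: [0.4776, 0.245, 0.1394]
tool_rot: [[-0.269, 0.963, 0.001], [0.963, 0.269, 0.0], [-0.0, 0.001, -1.0]]
ft_force: [-0.2, 0.1, -2.8]
grip_width: 0.0117
gripper_force: 78.3
```

Emit:
move_arm(
  plan="0 0 0.002 0 0 0 0; 0 0 0.002 0 0 0 0; 0 0 0.002 0 0 0 0; 0 0 0 0 0 0 0; 0 0 0 0 0 0 0",
)

```text
time_s: 25.8
position: [0.4774, 0.2449, 0.133]
tool_rot: [[-0.269, 0.963, 0.0], [0.963, 0.269, -0.0], [-0.0, 0.0, -1.0]]
ft_force: [0.0, 0.6, -2.3]
grip_width: 0.0115
gripper_force: 78.3
```

Skirt bottom is at about 107 mm, below the flange, with no contact force: it has entered the mouth. I continue down.

Emit:
move_arm(
  plan="0 0 0.002 0 0 0 0; 0 0 0.002 0 0 0 0; 0 0 0.001 0 0 0 0; 0 0 0 0 0 0 0; 0 0 0 0 0 0 0",
)

```text
time_s: 26.42
position: [0.4774, 0.2449, 0.1281]
tool_rot: [[-0.269, 0.963, 0.0], [0.963, 0.269, 0.0], [0.0, 0.0, -1.0]]
ft_force: [-1.0, 0.2, -2.8]
grip_width: 0.0118
gripper_force: 78.3
```

Emit:
move_arm(
  plan="0 0 0.001 0 0 0 0; 0 0 0 0 0 0 0; 0 0 0 0 0 0 0",
)

```text
time_s: 26.8
position: [0.4774, 0.2449, 0.127]
tool_rot: [[-0.269, 0.963, 0.0], [0.963, 0.269, -0.0], [-0.0, 0.0, -1.0]]
ft_force: [-0.3, 0.3, -2.9]
grip_width: 0.0117
gripper_force: 78.3
```

Emit:
move_arm(
  plan="0 0 0.001 0 0 0 0; 0 0 0 0 0 0 0; 0 0 0 0 0 0 0",
)

```text
time_s: 27.18
position: [0.4775, 0.2449, 0.1266]
tool_rot: [[-0.269, 0.963, 0.001], [0.963, 0.269, 0.0], [-0.0, 0.001, -1.0]]
ft_force: [-2.5, -0.5, 6.3]
grip_width: 0.0116
gripper_force: 79.4
```

The lid is seated, exactly 100 mm above where it was grasped on the bench. I release it.

Emit:
move_arm(
  plan="0 0 0 0 0 0 0.014; 0 0 0 0 0 0 0.018; 0 0 0 0 0 0 0.024; 0 0 0 0 0 0 0.034; 0 0 0 0 0 0 0.05; 0 0 0 0 0 0 0.06; 0 0 0 0 0 0 0.06; 0 0 0 0 0 0 0.06",
  grip_force=20,
)

```text
time_s: 28.18
position: [0.4774, 0.2449, 0.126]
tool_rot: [[-0.269, 0.963, 0.0], [0.963, 0.269, 0.0], [0.0, 0.0, -1.0]]
ft_force: [-0.7, 0.5, 0.1]
grip_width: 0.06
gripper_force: 0.0
```

Emit:
move_arm(
  plan="0 0 -0.005 0 0 0 0.06; 0 0 -0.015 0 0 0 0.06; 0 0 -0.03 0 0 0 0.06; 0 0 -0.04 0 0 0 0.06; 0 0 -0.04 0 0 0 0.06; 0 0 -0.03 0 0 0 0.06; 0 0 -0.02 0 0 0 0.06; 0 0 0 0 0 0 0.06; 0 0 0 0 0 0 0.06",
)

```text
time_s: 29.3
position: [0.4771, 0.2448, 0.3051]
tool_rot: [[-0.269, 0.963, -0.001], [0.963, 0.269, -0.0], [0.0, -0.002, -1.0]]
ft_force: [-0.4, 0.8, 0.4]
grip_width: 0.0598
gripper_force: 0.0
```

Run:
```python
from m import *
for c in ("side","top"):
    im,D=viewer.get_image(c); cv2.imwrite(f"pics/{c}6.png",cv2.resize(im[130:330,220:440,::-1],None,fx=3,fy=3,interpolation=2))
    P=cloud(c,D);x,y,z=P[...,0],P[...,1],P[...,2]
    B=(abs(x-.478)<.12)&(abs(y-.2445)<.13)
    m=B&(abs(z-.113)<.008)
    rect(P,m,"lid"); Q=P[m]; A=np.c_[Q[:,:2]-[.478,.2445],np.ones(len(Q))]; print(np.linalg.lstsq(A,Q[:,2],rcond=None)[0].round(4))
    S=(abs(x-.62)<.1)&(abs(y-.0477)<.11); rect(P,S&(z>.095)&(z<.12)&(x<.68),"basketrim")
```

```text
lid 1848 [479.6 240.9] [140.4 209.2] 15.4 mean [0.4796 0.2281] z 0.1138
[0.0012 0.0099 0.1136]
basketrim 382 [582.2  60.2] [164.4 174.1] 72.7 mean [0.6063 0.0531] z 0.1081
lid 3788 [486.7 215.7] [147.2 265.6] 20.0 mean [0.4863 0.2111] z 0.112
[0.0016 0.0022 0.112 ]
basketrim 431 [582.   62.2] [159.6 176.1] 71.6 mean [0.6097 0.0564] z 0.1076
```

View pics/side6.png

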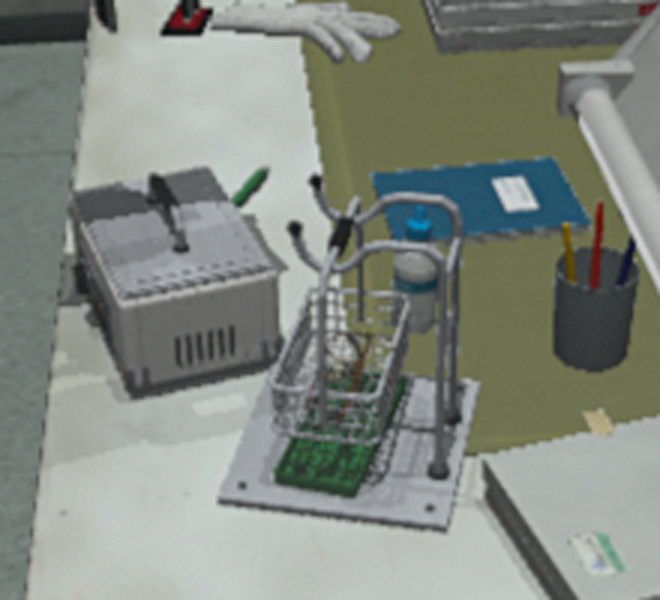

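The lid lies flat on the bath (175,235), and the basket hangs on both hooks with its grip at (342,232) and the spectacles inside. The bottle and tin were not touched.

```bash
python3 -c "
from rig import env
print(env.close_job())"
```

```text
the job is handed in; nothing more can be done
None
```

The basket, with the spectacles in it, hangs level on both hooks over the drip tray, the bath is closed with its lid fully seated, and the job was handed in at about 29 s of the allowed 67 s.

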